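# Open the wide sample reader

## Robot

A 6-joint arm with a two-finger parallel gripper is mounted at the origin on a cart in front of the work surface, level with it; the furniture and walls round the work are solid. World frame = base frame: x ahead of the robot, y to its left, z up, the work surface at z = 0. Lengths are in mm, angles in rad, forces in N, time in s.
With the tool pointing down it reaches from about 300 to 775 mm from the base axis. Payload 14.6 kg.
Tool frame: the origin (TCP) lies on the centre line of the jaws, within the pads' length; the fingertips stand 19 mm ahead of it and the grasp point (between the pads) is the TCP (bot.tip_reach is the distance from the TCP to the fingertips, in mm); y points along the fingers, x is the direction in which the jaws open and shut, and the axes are right-handed (so a half turn about y gives the same grasp; the last joint's range is limited). The gripper opens to 85 mm and grips with 20 to 120 N. Pads are 22 mm wide; open, the fingers measure 114 mm over their backs; the gripper's body (76 mm by 85 mm) begins 54 mm behind the grasp point. The pads swing forward as they close: fully open they stand 13 mm farther back than shut.
Start: joints at [-1.267, 0.3, 1.521, -0, 1.321, -0.067], TCP at [199.291, -512.614, 250.281] pointing down, gripper open.
Joint ranges: [-3.03, 3.03], [-0.79, 2.21], [0.23, 2.52], [-1.04, 4.18], [0, 3.07], [-2.55, 2.55]. Speed limits (rad/s): [2.22, 2.22, 2.57, 3.14, 3.14, 3.14].

## Interface

Orientations are given as a unit quaternion [w, x, y, z].
In Python, from rig import bot gives the robot as it stands. Calls block until the motion is done:
- bot.move_to(position, orientation): joint-space move of the TCP to a pose.
- bot.servo_line(position, attitude=None, speed=150, until_force=None): straight line of the TCP; attitude=None keeps the orientation; speed is the mean speed in mm/s. With until_force (N) it stops when the force on the tool has changed by that much, and returns True; else False.
- bot.move_joints(angles): joint-space move.
- bot.move_gripper(opening, grip_force=None): finger opening in mm; grip_force is the grip in N (None keeps the last); returns when the fingers have stopped.
- bot.dwell(seconds).
- bot.ik(position, orientation): joint angles nearest the present ones, or None.
- bot.read_state(): the state.
- bot.read_camera(name): name is "scene" or "top" or "wrist"; returns a dict with "image" (400x640x3 uint8, blue, green, red), "depth" (400x640 float32, mm along the optical axis (not along the pixel's ray), 0 where there is no reading), "fovy" (degrees; the focal length in pixels is half the picture's height over the tangent of half this angle, whatever the lens; pixels are square), "cx", "cy" (the principal point, pixels), "eye" and "attitude" of the camera in the world; the wrist camera has in their place "mount" (4x4, takes a point from camera to tool coordinates, whose origin is the TCP and whose axes are the tool frame's). Camera axes: x right, y down, z forward; pixel columns grow to the right and rows downward; lengths in mm; the calibration is good to about 2 mm. A picture is of the moment at which its call begins: read the wrist's pose just before it.
A pose or a line that the arm cannot do raises bot.MotionError and nothing moves.
- bot.finish_job(): hands the job in, once; it reports no verdict.
The state is a dict: "clock": time; "joint_positions": joint angles; "qvel": joint speeds; "effort": joint torques, N m; "ee_pos": TCP position; "tool_rot": TCP orientation; "ft_force": force on the tool from outside, world axes, zero at the start; "moment": the same for the moment, N m; "grip_width": finger opening in mm.
Only numpy, scipy, OpenCV 4.12 (cv2) and the standard library are available. Lean on these libraries where they do the work, as an engineer would, in place of code of your own. Each camera call takes 0.05 s, during which the arm holds its last target.

## Task

Get the wide sample reader ready for loading: press down its release tab so that the sprung lid pops up, then push the lid all the way back until it stays fully open by itself. Only press and push with the fingertips or the outside of the fingers: do not take the lid between the fingers, and pick nothing up. Leave the narrow reader shut and all the glassware and small things round about where they stand.

Things in the scene. Friction and masses are not known exactly. Their poses are not given: they have to be found in the camera images.
- reader_wide: the wide sample reader: a fixed white housing 130 mm wide (its y), 215 mm deep (x from -115 to +100 mm), its origin on the bench in the middle of its width, 115 mm behind its front; x points from its front (the tab side, towards the robot) to its back (the hinge side), y to the left seen from the robot, z up. Its front deck is 40 mm high (x -115 to -47 mm), the rest 70 mm high, under the lid it has three round wells in a row. It is bolted down and does not move
- wide_lid (a joint): angle (rad) of the wide reader's grey lid about its rear hinge, which runs along the reader's y at x = +60, z = 76 mm: shut and latched at about 0.02 (a trace of play), 0.85 where its spring leaves it after release, 1.92 fully open against its stop (tipped back past upright). The lid weighs about 80 g; let go between 0.85 and upright (1.57) it sinks back to 0.85, past upright it falls fully open by itself and stays
- wide_lid_edge (a point): middle of the lid's rounded front edge, half way up its thickness; its axes turn with the lid: x along the panel from the edge to the hinge, y along the edge, z out of the lid's top. The lid is a flat panel 104 mm wide, 10 mm thick, 110 mm from hinge to this edge (a thin 6 mm steel tongue in the middle, 20 mm wide, juts out under the hook). Shut, it lies at x = -50, z = 76 mm of the reader; sprung up at about x = -13, z = 159 mm
- wide_lid_hinge (a point): middle of the lid's hinge line on the reader (x = +60, y = 0, z = 76 mm of the reader)
- wide_tab (a joint): angle (rad) of the wide reader's black rocking release tab: 0 at rest, grows as its thumb pad is pressed down, stop at 0.28. The hook lets the lid go at about 0.16. A spring brings it back; pressing at the pad's middle takes about 2 N at first and 4 N at the stop
- wide_tab_top (a point): top face of the ribbed black thumb pad that stands over the front deck, at the spot to press (x = -89, y = 0, z = 62 mm of the reader at rest). The pad is 34 mm long in x (x -100 to -66 mm) and 20 mm wide; it moves down 7.5 mm at this spot. Behind it, at x = -68 to -52 mm, its 18 mm wide hook rises to z = 83 mm over the lid's tongue
- reader_narrow: the narrow sample reader: a fixed white housing 80 mm wide (its y), 215 mm deep (x from -115 to +100 mm), its origin on the bench in the middle of its width, 115 mm behind its front; x points from its front (the tab side, towards the robot) to its back (the hinge side), y to the left seen from the robot, z up. Its front deck is 40 mm high (x -115 to -47 mm), the rest 70 mm high, under the lid it has one small square well. It is bolted down and does not move
- narrow_lid (a joint): angle (rad) of the narrow reader's grey lid about its rear hinge, which runs along the reader's y at x = +60, z = 76 mm: shut and latched at about 0.02 (a trace of play), 0.85 where its spring leaves it after release, 1.92 fully open against its stop (tipped back past upright). The lid weighs about 80 g; let go between 0.85 and upright (1.57) it sinks back to 0.85, past upright it falls fully open by itself and stays
- narrow_lid_edge (a point): middle of the lid's rounded front edge, half way up its thickness; its axes turn with the lid: x along the panel from the edge to the hinge, y along the edge, z out of the lid's top. The lid is a flat panel 54 mm wide, 10 mm thick, 110 mm from hinge to this edge (a thin 6 mm steel tongue in the middle, 20 mm wide, juts out under the hook). Shut, it lies at x = -50, z = 76 mm of the reader; sprung up at about x = -13, z = 159 mm
- narrow_lid_hinge (a point): middle of the lid's hinge line on the reader (x = +60, y = 0, z = 76 mm of the reader)
- narrow_tab (a joint): angle (rad) of the narrow reader's black rocking release tab: 0 at rest, grows as its thumb pad is pressed down, stop at 0.28. The hook lets the lid go at about 0.16. A spring brings it back; pressing at the pad's middle takes about 2 N at first and 4 N at the stop
- narrow_tab_top (a point): top face of the ribbed black thumb pad that stands over the front deck, at the spot to press (x = -89, y = 0, z = 62 mm of the reader at rest). The pad is 34 mm long in x (x -100 to -66 mm) and 20 mm wide; it moves down 7.5 mm at this spot. Behind it, at x = -68 to -52 mm, its 18 mm wide hook rises to z = 83 mm over the lid's tongue
- vial_0: small screw-cap sample vial with a white cap, 24 mm across, 52 mm high, standing beside the wide reader's left flank (seen from the robot); loose, origin at the centre of its underside; a bystander
- vial_1: small screw-cap sample vial with a black cap, 24 mm across, 52 mm high, standing beside the narrow reader's left flank; loose, origin at the centre of its underside; a bystander
- flask_100: conical flask with a stopper, 64 mm across, 106 mm high, behind the readers; loose, origin at the centre of its underside; a bystander
- wash_bottle: plastic wash bottle with a bent spout, 183 mm high, behind the readers; loose, origin at the centre of its underside; a bystander
- pipette_bulb: rubber pipette bulb, 80 mm high, behind the readers; loose, origin at the centre of its underside; a bystander
- beaker_100: empty glass beaker, 56 mm across, 69 mm high, at the left; loose, origin at the centre of its underside; a bystander
- tape_green: roll of tape lying flat, 70 mm across, 18 mm high, at the left; loose, origin at the centre of its underside; a bystander
- tweezers: steel tweezers lying flat, 124 mm long, at the far left; loose, origin at the centre of its underside; a bystander

How it is judged:
By the outcome, as a careful person would: the job done as asked, in the order asked, and still so for the second after the job is handed in, with the robot touching nothing.
It also fails if it takes over 42 s, if anything falls off the work surface, if the arm or the gripper's body presses on something with over 40 N, if the wrist force passes 120 N, or if a joint passes its speed limit or range.

## Working session

There is one attempt and no reset: what is moved stays moved. The work goes in short steps, each a Python script; the robot and the scene stay as the last script left them, time stands still between calls to the robot, and variables do not carry over. Pictures are saved under pics/ and viewed, and the job is handed in when it is done.

```bash
ls; mkdir -p pics; cat > h.py <<'E'
import numpy as np,cv2
from rig import bot
from scipy.spatial.transform import Rotation as R
def rot(q): return R.from_quat([q[1],q[2],q[3],q[0]]).as_matrix()
def shot(name,fn):
    s=bot.read_state(); c=bot.read_camera(name); cv2.imwrite('pics/'+fn+'.png',c['image'])
    if 'mount' in c:
        T=np.eye(4);T[:3,:3]=rot(s['tool_rot']);T[:3,3]=s['ee_pos'];M=T@np.array(c['mount'])
    else:
        M=np.eye(4);M[:3,:3]=rot(c['attitude']) if np.size(c['attitude'])==4 else np.array(c['attitude']);M[:3,3]=c['eye']
    c['M']=M; c['f']=200/np.tan(np.radians(c['fovy'])/2)
    np.savez('pics/'+fn+'.npz',image=c['image'],depth=c['depth'],M=M,f=c['f'],cx=c['cx'],cy=c['cy'])
    return c
def cloud(c):
    d=c['depth'];v,u=np.mgrid[:d.shape[0],:d.shape[1]]
    P=np.stack([(u-c['cx'])/c['f']*d,(v-c['cy'])/c['f']*d,d],-1)
    W=P@c['M'][:3,:3].T+c['M'][:3,3]; W[d==0]=np.nan
    return W
def load(fn):
    return dict(np.load('pics/'+fn+'.npz'))
E
python3 - <<'E'
from h import *
s=bot.read_state();print(s)
for n in ['scene','top','wrist']:
    c=shot(n,n+'0');print(n,c['M'].round(3).tolist(),c['f'],c['depth'].shape)
E
```

```text
pics
{'clock': 0.0, 'joint_positions': array([-1.26661356e+00,  3.00482422e-01,  1.52164132e+00, -1.28912557e-05,
        1.32067883e+00, -6.65689280e-02]), 'qvel': array([-0.00019205, -0.00056888, -0.00226337,  0.00030098,  0.0029605 ,
        0.00101119]), 'effort': array([ 1.38648575e-03, -5.43508744e+01, -3.61793840e+01, -6.05198511e-05,
        4.04971608e-03,  6.13137829e-06]), 'ee_pos': array([ 199.2156926 , -512.40727896,  249.68960531]), 'tool_rot': array([ 0.58385306, -0.58333101,  0.39961347, -0.39893561]), 'ft_force': array([-0.46773624,  0.24310706,  0.81970308]), 'moment': array([ 0.04511879, -0.02559759,  0.00343753]), 'grip_width': 85.3424797107431}
scene [[-0.689, -0.391, 0.609, 39.892], [-0.724, 0.359, -0.589, 831.341], [0.011, -0.847, -0.531, 541.601], [0.0, 0.0, 0.0, 1.0]] 380.07481198081626 (400, 640)
top [[-0.027, -0.994, 0.104, 457.949], [-1.0, 0.028, 0.009, 337.899], [-0.012, -0.103, -0.995, 1083.998], [0.0, 0.0, 0.0, 1.0]] 406.0417431848264 (400, 640)
wrist [[0.362, -0.895, -0.261, 265.329], [-0.932, -0.348, -0.101, -487.353], [-0.0, 0.279, -0.96, 371.602], [0.0, 0.0, 0.0, 1.0]] 287.1581924355572 (400, 640)
```

View pics/scene0.png

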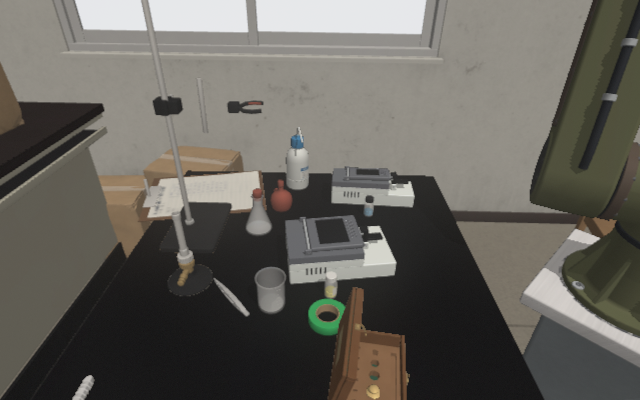

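View pics/top0.png

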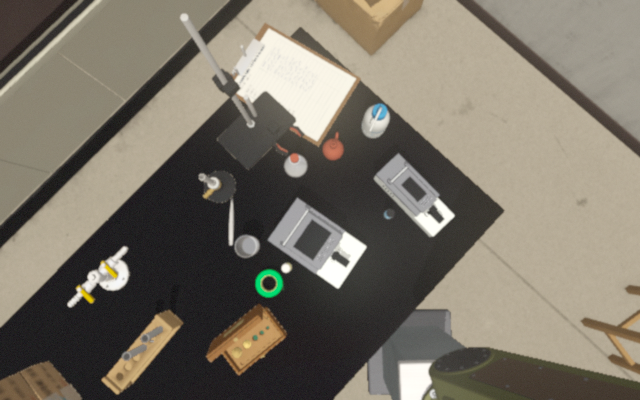

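The top view shows the wide reader around (318,243) with its tab at (343,258), and the narrow reader at (415,195). The vial beside the wide reader is at (287,267). Next I fit the reader's pose.

```bash
cat > fit.py <<'E'
from h import *
from scipy.optimize import minimize
def fitpose(W,c0,half,zlo=30,zhi=100,rad=190):
    m=(W[...,2]>zlo)&(W[...,2]<zhi)&(np.hypot(W[...,0]-c0[0],W[...,1]-c0[1])<rad)
    n,l,st,ce=cv2.connectedComponentsWithStats(m.astype(np.uint8))
    return m,l,st
E
python3 - <<'E'
from fit import *
for n in ['top0','scene0']:
    c=load(n);W=cloud(c)
    if n=='top0':
        w0=W[243,318];print(w0,W[258,343],W[267,287],W[195,415])
    m,l,st=fitpose(W,w0[:2],0)
    k=1+np.argmax(st[1:,4]);print(n,st[k])
    p=W[l==k]
    r=cv2.minAreaRect(p[:,:2].astype(np.float32));print('all',r,len(p))
    for a,b in [(35,45),(64,90)]:
        q=p[(p[:,2]>a)&(p[:,2]<b)]
        print(a,b,len(q),np.median(q[:,2]),cv2.minAreaRect(q[:,:2].astype(np.float32)))
# others near
c=load('top0');W=cloud(c)
for nm,(v,u) in dict(vial0=(267,287),flask=(165,295),bulb=(148,333),wash=(118,376),beaker=(245,247),vial1=(213,389)).items(): print(nm,W[v,u].round(0))
E
```

```text
[462.39206127 358.43161524  86.86897167] [423.58709983 297.54549918  61.09304399] [404.52945718 438.78628931  51.20147202] [574.14445379 115.3417565   83.33481287]
top0 [ 268  198   98   90 4398]
all ((462.4949645996094, 360.68212890625), (215.44105529785156, 129.81993103027344), 53.80143356323242) 4398
35 45 1102 40.007015174374374 ((418.7535705566406, 300.89837646484375), (66.89375305175781, 129.8263397216797), 53.76511764526367)
64 90 3174 80.32772539582771 ((467.6981201171875, 367.5968322753906), (197.85523986816406, 129.10215759277344), 53.94266128540039)
scene0 [ 286  215  111   73 5317]
all ((444.18316650390625, 373.783935546875), (216.89207458496094, 175.947021484375), 52.2861328125) 5317
35 45 1129 39.46530355334181 ((441.86798095703125, 373.37451171875), (220.0079803466797, 164.04046630859375), 57.2832145690918)
64 90 3116 79.79361193513742 ((472.1997375488281, 373.56817626953125), (181.03453063964844, 133.18214416503906), 53.1453857421875)
vial0 [405. 439.  51.]
flask [661. 412.  70.]
bulb [704. 314.  63.]
wash [744. 216. 174.]
beaker [463. 549.   3.]
vial1 [534. 176.  50.]
```

```bash
python3 -c "
import cv2
a=cv2.imread('pics/top0.png')[180:310,240:400];cv2.imwrite('pics/topc.png',cv2.resize(a,None,fx=4.5,fy=4.5,interpolation=2))"
```

```text
(no output)
```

View pics/topc.png

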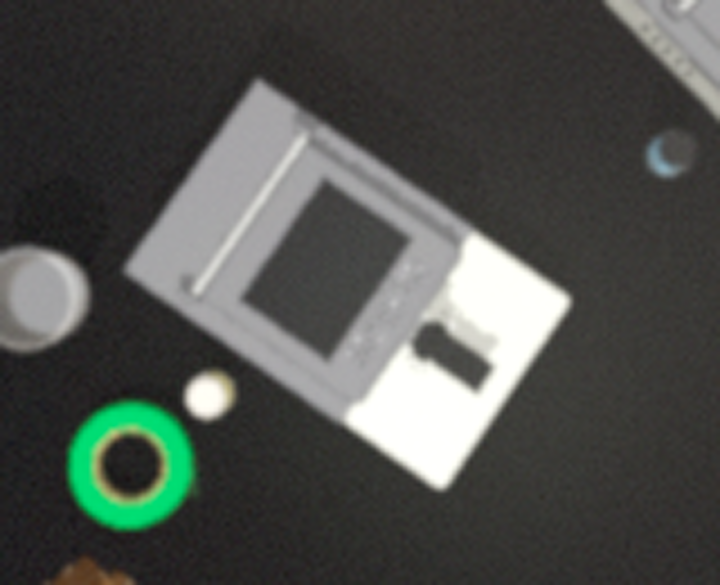

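```bash
cat > g.py <<'E'
from h import *
YAW=np.radians(53.8); O=np.array([466.9,366.7,0.])
def setpose(o,yaw):
    global O,YAW; O=np.array(o,float);YAW=yaw
def L2W(p):
    c,s=np.cos(YAW),np.sin(YAW); return O+np.array([c*p[0]-s*p[1],s*p[0]+c*p[1],p[2]])
def W2L(W):
    c,s=np.cos(YAW),np.sin(YAW); d=np.asarray(W)-O
    return np.stack([c*d[...,0]+s*d[...,1],-s*d[...,0]+c*d[...,1],d[...,2]],-1)
def att(tilt,flip=1,y=0):
    ux=np.array([np.cos(YAW),np.sin(YAW),0]);uy=np.array([-ux[1],ux[0],0])
    a=np.sin(tilt)*ux-np.cos(tilt)*np.array([0,0,1.]); x=flip*uy
    M=np.stack([x,a,np.cross(x,a)],1); q=R.from_matrix(M).as_quat(); return np.array([q[3],q[0],q[1],q[2]]),a
def tcp(tip,tilt,flip=1):  # tip in reader coords
    q,a=att(tilt,flip); return L2W(tip)-a*bot.tip_reach,q
E
python3 - <<'E'
from g import *
c=load('top0');W=cloud(c);P=W2L(W)
m=(P[...,2]>53)&(P[...,2]<68)&(abs(P[...,1])<50)&(P[...,0]>-115)&(P[...,0]<-60)
q=P[m];print('pad',len(q),q.min(0),q.max(0),np.median(q,0))
m=(P[...,2]>72)&(abs(P[...,1])<60)&(P[...,0]>-75)&(P[...,0]<-40)
img=c['image'];dark=(img.sum(-1)<150)&(abs(P[...,1])<60)&(P[...,0]>-112)&(P[...,0]<-48)
q=P[dark];print('dark',len(q),q.min(0),q.max(0),np.median(q,0))
print(bot.tip_reach)
s=bot.read_state();print(rot(s['tool_rot']).round(2)); w=bot.read_camera('wrist');print(np.array(w['mount']).round(2))
for f in (1,-1):
    for tip in ([-84,0,140],[-84,0,55],[-60,0,145],[75,0,145],[90,0,145]):
        p,qq=tcp(tip,np.radians(15),f);j=bot.ik(p,qq);print(f,tip,p.round(0),None if j is None else np.round(j,2))
E
```

```text
pad 117 [-99.40338595 -16.62803041  53.61037589] [-60.10217426  15.99024503  66.64158112] [-8.13857819e+01  5.01259911e-02  6.15420105e+01]Traceback (most recent call last):
  File "<stdin>", line 7, in <module>
    return umr_minimum(a, axis, None, out, keepdims, initial, where)
ValueError: zero-size array to reduction operation minimum which has no identity
```

```bash
python3 - <<'E'
from g import *
print(bot.tip_reach)
s=bot.read_state();print(rot(s['tool_rot']).round(2)); w=bot.read_camera('wrist');print(np.array(w['mount']).round(2))
for f in (1,-1):
    for tip in ([-84,0,140],[-84,0,55],[-60,0,145],[75,0,145],[90,0,145]):
        p,qq=tcp(tip,np.radians(15),f);j=bot.ik(p,qq);print(f,tip,p.round(0),None if j is None else np.round(j,2))
E
```

```text
19.0
[[ 0.36 -0.    0.93]
 [-0.93  0.    0.36]
 [-0.   -1.    0.  ]]
[[   1.     -0.      0.      0.43]
 [  -0.     -0.28    0.96 -121.81]
 [  -0.     -0.96   -0.28   70.7 ]
 [   0.      0.      0.      1.  ]]
1 [-84, 0, 140] [414. 295. 158.] [ 0.5   0.2   1.89  0.15  0.81 -2.1 ]
1 [-84, 0, 55] [414. 295.  73.] [ 0.5   0.35  1.95  0.19  0.61 -2.16]
1 [-60, 0, 145] [429. 314. 163.] [ 0.52  0.24  1.83  0.14  0.83 -2.07]
1 [75, 0, 145] [508. 423. 163.] [ 0.61  0.51  1.46  0.1   0.93 -1.95]
1 [90, 0, 145] [517. 435. 163.] [ 0.62  0.54  1.41  0.1   0.94 -1.94]
-1 [-84, 0, 140] [414. 295. 158.] [0.5  0.2  1.89 0.15 0.81 1.04]
-1 [-84, 0, 55] [414. 295.  73.] [0.5  0.35 1.95 0.19 0.61 0.98]
-1 [-60, 0, 145] [429. 314. 163.] [0.52 0.24 1.83 0.14 0.83 1.07]
-1 [75, 0, 145] [508. 423. 163.] [0.61 0.51 1.46 0.1  0.93 1.19]
-1 [90, 0, 145] [517. 435. 163.] [0.62 0.54 1.41 0.1  0.94 1.2 ]
```

```bash
python3 - <<'E'
from g import *
bot.move_gripper(0)
p,q=tcp([-95,0,170],np.radians(15)); bot.move_to(p,q)
s=bot.read_state();print(s['clock'],s['ee_pos'],p,s['grip_width'],s['ft_force'],bot.tip_reach)
c=shot('wrist','w1');W=cloud(c)
P=W2L(W)
from fit import fitpose
m=(P[...,2]>55)&(P[...,2]<66)&(abs(P[...,1])<40)&(P[...,0]>-115)&(P[...,0]<-60)
k=P[m];print(len(k),np.percentile(k,[2,50,98],axis=0))
m=(P[...,2]>35)&(P[...,2]<45)&(abs(P[...,1])<90)&(P[...,0]>-135)&(P[...,0]<-45)
r=cv2.minAreaRect(W[m][:,:2].astype(np.float32));print(r,W2L(np.array([*r[0],40])))
E
```

```text
3.875 [408.19864918 285.72020568 188.36966675] [407.88812167 286.0704931  188.3525907 ] 0.028184923513178355 [-0.05586373  0.58956594  0.2089666 ] 19.0
854 [[-1.00447850e+02 -9.93107357e+00  5.57818943e+01]
 [-8.43267134e+01  5.03607553e-03  6.00810835e+01]
 [-6.74109323e+01  9.68298180e+00  6.45847997e+01]]
((418.94744873046875, 301.19537353515625), (69.61445617675781, 129.74258422851562), 53.79567337036133) [-8.11806824e+01  8.40209509e-03  4.00000000e+01]
```

View pics/w1.png

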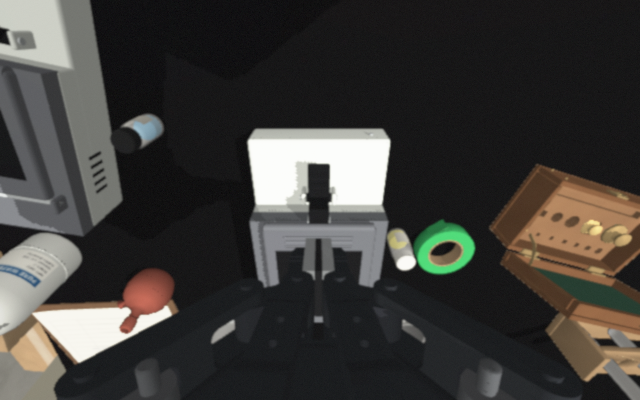

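The wrist picture shows the white front deck spanning columns 250–390, with the black tab at (318,185). Its pose agrees with the top view to under 1 mm, so I can press.

```bash
python3 - <<'E'
from g import *
T=np.radians(15)
p,q=tcp([-84,0,72],T); bot.servo_line(p,q,speed=120)
bot.dwell(0.2)
f0=bot.read_state()['ft_force']
p,q=tcp([-84,0,50],T); hit=bot.servo_line(p,q,speed=25,until_force=8)
s=bot.read_state();print(hit,s['clock'],W2L(s['ee_pos']+att(T)[1]*19),f0,s['ft_force'])
bot.dwell(0.3)
s=bot.read_state();print(s['ft_force'],W2L(s['ee_pos']+att(T)[1]*19))
shot('scene','s2');shot('wrist','w2')
c=shot('top','t2')
E
```

```text
True 5.7417 [-8.43378395e+01 -2.37219676e-03  5.59981135e+01] [ 0.52957002 -0.12742668  0.35597169] [-2.19330942 -2.27458667  6.82559921]
[-1.83196199 -1.79236955  6.53088736] [-8.43248434e+01  2.26327147e-03  5.60546224e+01]
```

View pics/s2.png

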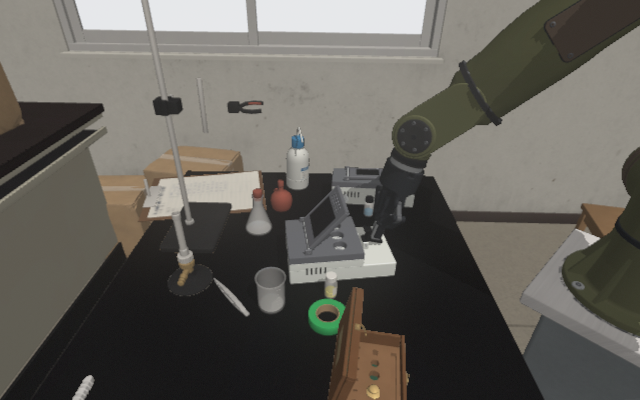

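View pics/w2.png

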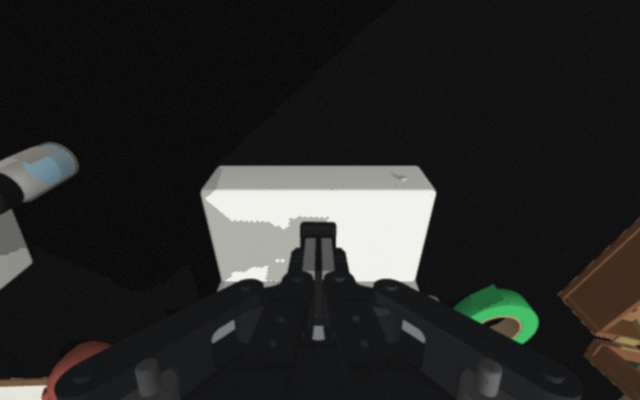

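The lid has popped up in the scene view, around (328,215). Next I lift clear and push it back.

```bash
python3 - <<'E'
from g import *
T=np.radians(15)
p,q=tcp([-90,0,145],T); bot.servo_line(p,q,speed=120)
p,q=tcp([-45,0,145],T); bot.servo_line(p,q,speed=100)
for x in (30,63):
    p,q=tcp([x,0,145],T); h=bot.servo_line(p,q,speed=50,until_force=20)
    s=bot.read_state();print(x,h,s['clock'],W2L(s['ee_pos']+att(T)[1]*19),s['ft_force'])
    if h:break
shot('scene','s3')
E
```

```text
30 False 9.3333 [2.99015197e+01 5.70600412e-03 1.45026950e+02] [0.16043168 0.69014864 3.29244662]
63 False 10.1417 [6.28186555e+01 2.56929152e-02 1.44767913e+02] [0.10145822 0.7797768  1.19907865]
```

View pics/s3.png

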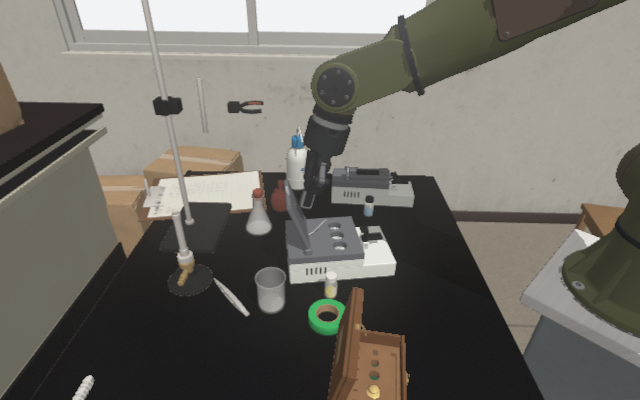

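The lid now leans back past upright at (297,220). I back off and measure its angle.

```bash
python3 - <<'E'
from g import *
T=np.radians(15)
p,q=tcp([-60,0,150],T); bot.servo_line(p,q,speed=120)
p,q=tcp([-110,0,260],T); bot.servo_line(p,q,speed=150)
bot.dwell(0.5)
for n in ('scene','top'):
    c=shot(n,n+'4');P=W2L(cloud(c))
    m=(abs(P[...,1])<45)&(P[...,2]>95)&(P[...,2]<185)&(P[...,0]>0)&(P[...,0]<140)
    k=P[m]; 
    if len(k)>20:
        A=np.polyfit(k[:,2],k[:,0],1);print(n,len(k),'angle',np.pi/2+np.arctan(A[0]),k.max(0))
W0=cloud(load('top0'));W1=cloud(load('top4'))
d=abs(load('top0')['image'].astype(int)-load('top4')['image']).sum(-1)
print(bot.read_state()['clock'],bot.read_state()['ft_force'])
E
```

```text
scene 393 angle 2.018216072794667 [ 99.84834111  44.98312357 184.67867802]
top 797 angle 1.9616913540235907 [100.65819753  44.89293341 184.84762482]
12.925 [-0.11817321  0.4844152  -0.59396562]
```

View pics/scene4.png

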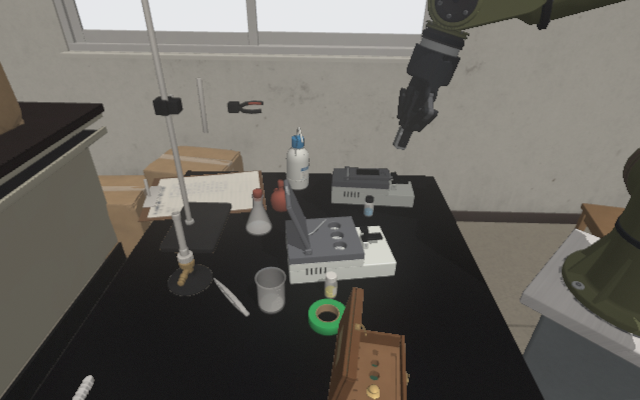

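View pics/top4.png

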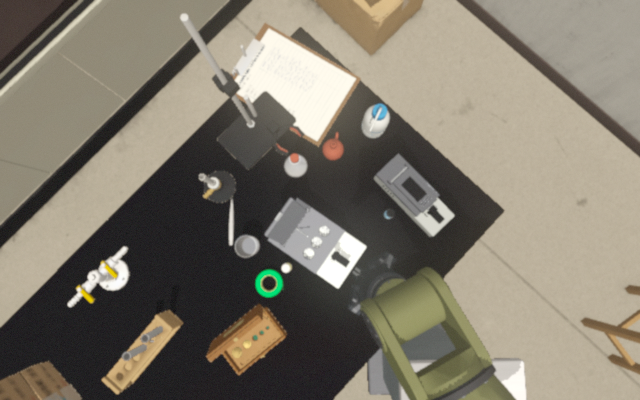

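The lid stands open against its stop and the wells are visible at (317,240). The narrow reader is shut, and all the bystanders are at the same pixels as before.

```bash
python3 -c "
from rig import bot
bot.finish_job()"
```

```text
the job is handed in; nothing more can be done
```

The wide reader is ready for loading: its lid popped up when I pressed the tab, and it now stays fully open by itself. I pressed the tab with the closed fingertips, then pushed the sprung lid back past upright with the outside of the fingers. I handed the job in at about 13 s, with the arm clear of everything.

- **Lid angle:** with the arm backed off, the depth images gave about 1.96 rad (top camera) and 2.02 rad (scene camera). Both are slightly above the stated 1.92 rad stop. I put this down to a rough fit to the lid surface, since the top edge sits at about x = 100 mm, as expected for fully open.
- **Forces:** contact stayed light. The tab press stopped at its 8 N limit, and the push never reached its 20 N limit.
- **Surroundings:** in the before and after pictures the narrow reader is shut and nothing else has visibly moved. I compared those by eye and did not measure them.

No check failed.

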